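# Slide the tin home along the rack's backboard

### The job

Gently push the squat food tin straight back until it touches the wooden backboard, then slide it along the board to the right, always against the board and standing on the counter, until it presses firmly on the wooden stop. Do not shove the stop along: it is held on the board only by friction. Let go with the tin snug against both board and stop, and leave everything else where it is.

Things in the scene. Friction and masses are not known exactly. Their poses are not given: they have to be found in the camera images.
- rack: Fixed wooden backboard standing on the counter, 18 thick x 380 long x 70 mm high. Origin at counter height under the middle of the board; its y axis runs along the board (+y to the robot's left), its x axis points away from the robot. The front (robot's) face is the plane x = -9 mm. Two feet stick out 42 mm behind. A wooden stop sits on it (see stop_zone).
- stop_zone (a point): Point fixed to the board, NOT to the stop. The stop is a cheek 18 mm thick, standing out 66 mm in front of the board, 61 mm high, with a saddle on the board's top (to 83 mm). Its left (+y) face lies within 38 mm along the board either side of this point, not measured: feel for it. Only friction holds it: it slides at about 15 N, so press 6 to 12 N. Height 29 mm, 46.7 mm in front of the origin.
- tin_center (a point): Centre (half-way up, 29 mm above the counter) of the squat round food tin, the only tin here: 75.4 mm diameter, 58 mm high, standing upright, 0.2 to 0.35 kg. It slides on the counter at a push of some 1 to 3 N, up to 6 N when also rubbing along the board; starts 15 to 40 mm clear of the board, 70 to 130 mm to the +y side of the board's middle (in the rack's frame).
- candle: Glass candle jar, 76 mm diameter, 90 mm high, standing beyond the right end of the board; origin at the centre of its underside. Leave alone.
- frog: Half-round toy frog, 68 mm diameter, 38 mm high, at the left end of the board; origin under its centre. Leave alone.
- teether: Flat ring, 74 mm diameter, 14 mm thick, lying in front of the board; origin under its centre. Leave alone.
- spice: Spice jar, 42 mm diameter, 106 mm high, standing in front of the board; origin at the centre of its underside. Leave alone.
- salt: Salt shaker, 44 mm diameter, 90 mm high, standing in front of the board; origin at the centre of its underside. Leave alone.

How it is judged:
By the outcome, as a careful person would: the job done as asked, in the order asked, and still so for the second after the job is handed in, with the robot touching nothing.
It also fails if it takes over 64 s, if anything falls off the work surface, if the arm or the gripper's body presses on something with over 40 N, if the wrist force passes 120 N, or if a joint passes its speed limit or range.

### The arm

A 6-joint arm with a two-finger parallel gripper is mounted at the origin on a cart in front of the work surface, level with it; the furniture and walls round the work are solid. World frame = base frame: x ahead of the robot, y to its left, z up, the work surface at z = 0. Lengths are in mm, angles in rad, forces in N, time in s.
With the tool pointing down it reaches from about 350 to 975 mm from the base axis. Payload 7.1 kg.
Tool frame: the origin (TCP) lies at the centre of the arm's flange, where the gripper is bolted on; the fingertips stand 182 mm ahead of it and the grasp point (between the pads) lies 163 mm ahead of it; z points along the fingers, y is the line along which they close (so a half turn about z gives the same grasp; the last joint's range is limited). The gripper opens to 88 mm and grips with 3 to 60 N. Pads are 20 mm wide; open, the fingers measure 115 mm over their backs; the gripper's body (75 mm by 178 mm) begins 61 mm behind the grasp point.
Start: joints at [1.121, 0.423, 1.63, -0, 1.089, -0.019], TCP at [260.967, 567.893, 404.675] pointing down, gripper open.
Joint ranges: [-3, 3], [-0.9, 2.11], [0.09, 2.58], [-1.31, 4.45], [0.11, 2.69], [-2.54, 2.54]. Speed limits (rad/s): [2.39, 2.39, 3.01, 3.14, 3.14, 3.14].

### API

Orientations are given as a rotation vector (axis times angle).
In Python, from workcell import readout, get_image, ctrl gives the robot as it stands.
- The arm moves only by the tool step_arm, never from a script. Its argument "targets" is a list that holds one entry, the list of rows, each a list of 7 numbers: the shift along the world's x, y, z as a fraction of full scale, then the turn, a rotation vector about the world's x, y, z as a fraction of full scale, then the opening, from 0 (shut) to 1 (fully open). In form: [[[dx, dy, dz, wx, wy, wz, claw], ...]]. A call has exactly 5 rows; each row shifts and turns the commanded pose from where the row before left it; what a row does not reach is not made up. Full scale, the value 1, is 0.05 m for a shift and 4 degrees for a turn. A row lasts 1/8 s, in which the tool goes at most 62.5 mm and 10.7 degrees, less where a joint would pass 70% of its speed; a pose out of reach is approached as far as the arm can. A call with a number of a shift or a turn outside -1 to 1 is refused whole. A call with a gripper value outside its range is refused whole. The fingers move at their own pace and stop on an object; the grip force is fixed at half the most. Time passes only in rows, so rows that do not move let the fingers close, or fill a call up. It gives the time, the measured TCP pose, the force, the opening and the grip force at its end, in the units of the state.
- readout.get_obs(): the state, without advancing time (a new reading comes with each control period).
- get_image(name): name is "scene" or "side" or "wrist"; returns a dict with "pixels" (420x560x3 uint8, red, green, blue), "intrinsics" (3x3 intrinsics, pixels), "k1" (the pictures are not rectified: a ray, as slopes to the right and down, at radius r is drawn at 1 + k1 r^2 times it, then the intrinsics apply), "extrinsics" (4x4, takes a point from world to camera coordinates). Camera axes: x right, y down, z forward; pixel columns grow to the right and rows downward; lengths in mm; the calibration is good to about 2 mm. A picture is of the moment at which its call begins. There is no depth.
- ctrl.close_job(): hands the job in; it is judged then, once.
The state is a dict: "t": time; "qpos": joint angles; "qvel": joint speeds; "joint_torque": joint torques, N m; "ee_pos": TCP position; "orientation": TCP orientation; "ft_force": force on the tool from outside, world axes, zero at the start; "moment": the same for the moment, N m; "width": finger opening in mm; "grasp_force": force on a finger pad.
Only numpy, scipy, OpenCV 4.12 (cv2) and the standard library are available. Lean on these libraries where they do the work, as an engineer would, in place of code of your own. Each camera call takes 0.05 s, during which the arm holds its last target. There are 200 camera calls.

## Working session

There is one attempt and no reset: what is moved stays moved. The work goes in short steps, Python scripts to look and compute and a tool call to move; the robot and the scene stay as the last step left them, time stands still between calls to the robot, and variables do not carry over. Pictures are saved under pics/ and viewed, at most 10 in all, crops included, and the job is handed in when it is done.

Besides the shell and the picture viewer there is one more tool, called after ">>>" by a JSON object that holds its "op" and its "data", one argument or row to a line. step_arm: Moves the arm, as the interface text tells. Shift numbers are shares of 0.05 m and turn numbers shares of 4 degrees, none past 1 either way. Its arguments: {"type":"object","properties":{"targets":{"type":"array"}},"required":["targets"]}

```bash
mkdir -p pics; ls; python3 - <<'E'
from workcell import readout,get_image
import cv2
o=readout.get_obs();print(o)
for n in("scene","side"):
    d=get_image(n);cv2.imwrite(f"pics/{n}0.png",d["pixels"][:,:,::-1]);print(n,d["intrinsics"],d["k1"],d["extrinsics"])
E
```

```text
pics
{'t': 0.0, 'qpos': array([ 1.12099492e+00,  4.23855909e-01,  1.63070206e+00,  1.80934529e-05,
        1.08858202e+00, -1.89913379e-02]), 'qvel': array([-0.00092504,  0.00010174,  0.0014486 ,  0.00254646,  0.00032642,
        0.00022081]), 'joint_torque': array([-1.28585729e-03, -5.44628263e+01, -2.73665839e+01,  6.42849086e-02,
        2.29157845e-02, -9.46714340e-05]), 'ee_pos': array([260.8519905 , 567.65303559, 403.88732877]), 'orientation': array([-6.71426377e-01, -3.06862015e+00,  2.35796535e-03]), 'ft_force': array([ 0.3887664 , -0.39823994, -0.3292619 ]), 'moment': array([-0.02667423, -0.02201615,  0.04054872]), 'grasp_force': 0.0, 'width': 87.99946448238869}
scene [[499.10207609   0.         277.26646048]
 [  0.         499.10207609 213.44351234]
 [  0.           0.           1.        ]] -0.02515491145919807 [[ 9.06933208e-01 -4.20902476e-01 -1.76991996e-02 -4.27147628e+02]
 [-2.69511951e-01 -5.47411013e-01 -7.92278039e-01  2.16468597e+02]
 [ 3.23783051e-01  7.23313409e-01 -6.09903474e-01  8.59086457e+02]
 [ 0.00000000e+00  0.00000000e+00  0.00000000e+00  1.00000000e+00]]
side [[383.08805202   0.         275.7410756 ]
 [  0.         383.08805202 204.81228884]
 [  0.           0.           1.        ]] -0.020775543943514618 [[ 9.25036825e-01 -3.79432801e-01 -1.83745039e-02 -4.49096371e+02]
 [-1.69512475e-01 -3.69008634e-01 -9.13837047e-01  1.59055921e+02]
 [ 3.39959400e-01  8.48447628e-01 -4.05665168e-01  7.29877885e+02]
 [ 0.00000000e+00  0.00000000e+00  0.00000000e+00  1.00000000e+00]]
```

View pics/scene0.png

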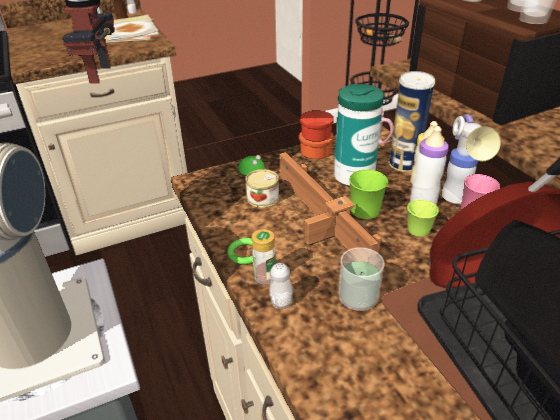

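View pics/side0.png

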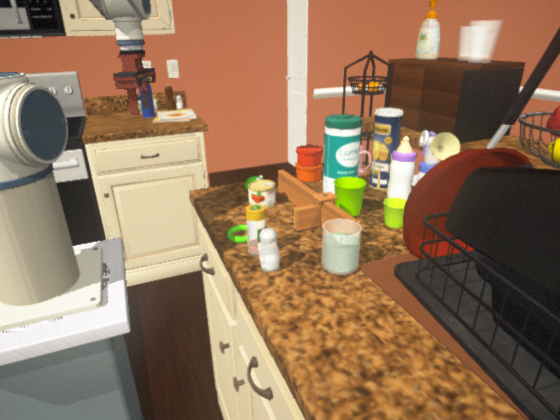

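The scene picture shows the tin at about (262,188), the board's top from (281,155) to (376,243), the stop near (330,222), the spice at (263,258), the salt at (281,287), the teether at (240,250), the frog at (252,165) and the candle at (361,280). I'll enlarge it to get exact points.

```bash
python3 - <<'E'
import cv2
a=cv2.imread("pics/scene0.png")[140:270,225:395]
a=cv2.resize(a,None,fx=4.6,fy=4.6,interpolation=cv2.INTER_CUBIC)
for i in range(0,170,10): cv2.putText(a,str(225+i),(int(i*4.6),10),0,.35,(255,255,255),1); cv2.line(a,(int(i*4.6),12),(int(i*4.6),18),(255,255,255),1)
for i in range(0,130,10): cv2.putText(a,str(140+i),(0,int(i*4.6)+4),0,.35,(255,255,255),1); cv2.line(a,(24,int(i*4.6)),(30,int(i*4.6)),(255,255,255),1)
cv2.imwrite("pics/crop.png",a)
E
```

```text
(no output)
```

View pics/crop.png

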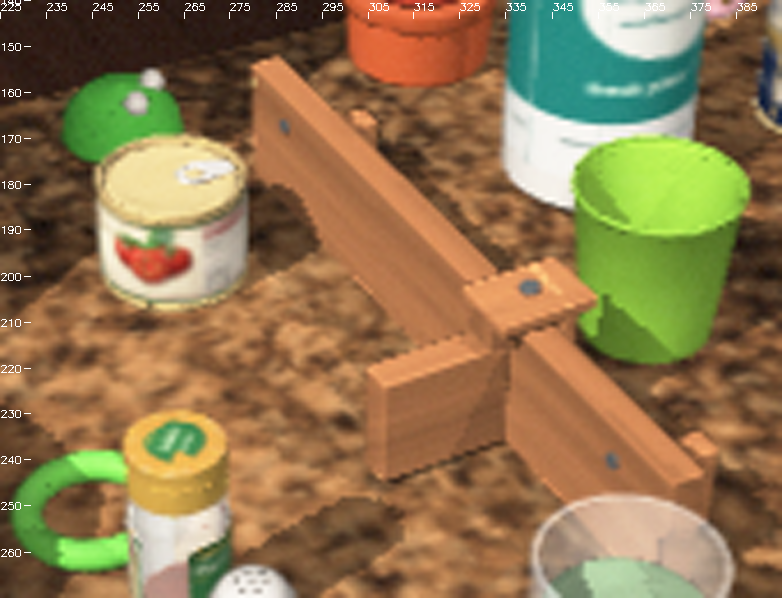

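The crop gives the board's top corners, the tin's ellipse and the other objects well enough to fit poses.

```bash
cat > h.py <<'E'
import numpy as np, cv2, json
from scipy.optimize import least_squares
from workcell import readout,get_image
def proj(P,d):
    P=np.atleast_2d(P); E=d["extrinsics"]; c=P@E[:3,:3].T+E[:3,3]; s=c[:,:2]/c[:,2:]
    s=s*(1+d["k1"]*(s**2).sum(1,keepdims=True)); K=d["intrinsics"]
    return s*[K[0,0],K[1,1]]+K[:2,2]
def back(uv,z,d):
    return least_squares(lambda p:(proj([p[0],p[1],z],d)-uv).ravel(),[500,300]).x
def rack2w(p,L): # L rack-local n x3
    c,s=np.cos(p[2]),np.sin(p[2]); L=np.atleast_2d(L)
    return np.c_[p[0]+c*L[:,0]-s*L[:,1],p[1]+s*L[:,0]+c*L[:,1],L[:,2]]
E
python3 - <<'E'
from h import *
d=get_image("scene")
C=lambda x,y:(225+x/4.6-.4,140+y/4.6-.4)
L=np.array([[-9,190,70],[9,190,70],[-9,-190,70],[9,-190,70],[-9,190,0]])
uv=np.array([C(253,71),C(278,57),C(692,488),C(708,473),C(257,180)])
r=least_squares(lambda p:(proj(rack2w(p,L),d)-uv).ravel(),[600,300,0]);p=r.x
print("rack",p,np.degrees(p[2]),r.fun.round(1))
inv=lambda q:np.array([[np.cos(p[2]),np.sin(p[2])],[-np.sin(p[2]),np.cos(p[2])]])@(q-p[:2])
for n,u,z in [("tin top",C(171.5,182),58),("spice",C(177,438+6),106),("salt",(280,268),90),("candle",C(632,560),90),("frog",C(122,150),8),("teether",C(90,510),14),("stop FR top",C(389,385),61),("stop FL top",C(370,372),61),("saddle c",C(530,300),83)]:
    q=back(u,z,d);print(n,q.round(1),"rack:",inv(q).round(1))
# tin refine: silhouette fit
def sil(q):
    a=np.linspace(0,2*np.pi,90)
    top=proj(np.c_[q[0]+37.7*np.cos(a),q[1]+37.7*np.sin(a),0*a+58],d);bot=proj(np.c_[q[0]+37.7*np.cos(a),q[1]+37.7*np.sin(a),0*a],d)
    return np.array([top[:,0].min(),top[:,0].max(),top[:,1].min(),bot[:,1].max()])
m=np.array([C(95,0)[0],C(248,0)[0],C(0,136)[1],C(0,308)[1]])
r=least_squares(lambda q:sil(q)-m,[500,400]);print("tin",r.x,r.fun,"rack",inv(r.x))
np.save("rack.npy",p)
E
```

```text
rack [6.15196426e+02 7.13109481e+01 4.12285701e-02] 2.3622230611458157 [-0.4 -1.1  0.7  0.1 -2.   0.3  2.4  0.5 -0.9 -0.5]
tin top [524.4 195.8] rack: [-85.6 128.1]
spice [425.2 -42.2] rack: [-194.5 -105.6]
salt [ 424.4 -115.2] rack: [-198.3 -178.5]
candle [ 559.8 -162.7] rack: [ -65.  -231.5]
frog [541.  306.3] rack: [-64.4 237.9]
teether [413.5  34.7] rack: [-203.   -28.2]
stop FR top [544.1   3.2] rack: [-73.8 -65.2]
stop FL top [540.9  14.9] rack: [-76.5 -53.3]
saddle c [614.5   4.7] rack: [ -3.4 -66.5]
tin [527.67326846 203.3178325 ] [ 0.14962928 -0.15146446 -0.86981358  0.77648535] rack [-82.00786888 135.50214045]
```

>>> {"op": "step_arm", "data": {
  "targets": [
    [[0.46, -0.67, -0.2, 0, 0, -0.45, 0.614], [0.46, -0.67, -0.2, 0, 0, -0.45, 0.614], [0.46, -0.67, -0.2, 0, 0, -0.45, 0.614], [0.46, -0.67, -0.2, 0, 0, -0.45, 0.614], [0.46, -0.67, -0.2, 0, 0, -0.45, 0.614]]
  ]
}}

```text
t: 0.78
ee_pos: [376.5, 399.2, 354.2]
orientation: [-0.911, -3.006, 0.0]
ft_force: [-0.3, 0.2, -0.2]
width: 54.0
grasp_force: 0.0
```

>>> {"op": "step_arm", "data": {
  "targets": [
    [[0.46, -0.67, -0.2, 0, 0, -0.45, 0.614], [0.46, -0.67, -0.2, 0, 0, -0.45, 0.614], [0.46, -0.67, -0.2, 0, 0, -0.45, 0.614], [0.46, -0.67, -0.2, 0, 0, -0.45, 0.614], [0.46, -0.67, -0.2, 0, 0, -0.45, 0.614]]
  ]
}}

```text
t: 1.4
ee_pos: [491.6, 231.7, 304.3]
orientation: [-1.145, -2.926, 0.0]
ft_force: [0.2, 1.5, 0.1]
width: 53.7
grasp_force: 0.0
```

```bash
python3 - <<'E'
from h import *
from scipy.spatial.transform import Rotation as R
o=readout.get_obs();print(o["t"],o["ee_pos"],o["width"],o["ft_force"],R.from_rotvec(o["orientation"]).as_matrix().round(3))
p=np.load("rack.npy")
d=get_image("wrist");a=d["pixels"][:,:,::-1].copy()
L=np.array([[x,y,70] for x,y in[(-9,190),(-9,-190),(9,-190),(9,190)]]);cv2.polylines(a,[proj(rack2w(p,L),d).round().astype(int)],1,(255,255,0),1)
t=np.linspace(0,6.3,50);cv2.polylines(a,[proj(np.c_[526+37.7*np.cos(t),200+37.7*np.sin(t),0*t+58],d).round().astype(int)],1,(255,0,255),1)
cv2.imwrite("pics/w1.png",a);np.savez("w1.npz",**{k:d[k] for k in d})
E
```

```text
1.4 [491.56836121 231.73500931 304.26788144] 53.7264079610238 [0.24367506 1.51848019 0.08316467] [[-0.734  0.679 -0.   ]
 [ 0.679  0.734 -0.   ]
 [ 0.    -0.    -1.   ]]
```

View pics/w1.png

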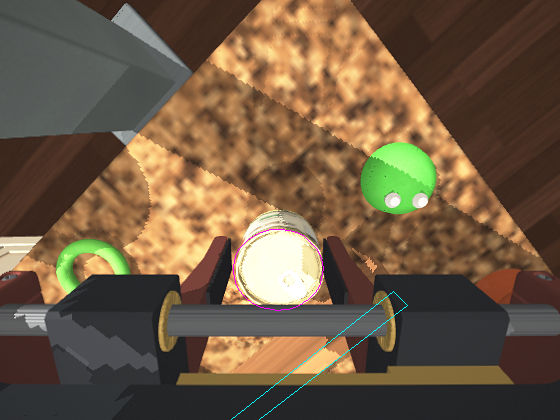

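The wrist picture shows the tin's rim centred at (278,267), within about 2 mm of the predicted circle. The fingertips at (225,240) and (335,240) straddle the near side of the tin, and the frog at (400,178) is clear. I'll descend.

>>> {"op": "step_arm", "data": {
  "targets": [
    [[0, 0, -0.44, 0, 0, 0, 0.614], [0, 0, -0.44, 0, 0, 0, 0.614], [0, 0, -0.44, 0, 0, 0, 0.614], [0, 0, -0.44, 0, 0, 0, 0.614], [0, 0, -0.44, 0, 0, 0, 0.614]]
  ]
}}

```text
t: 2.08
ee_pos: [490.9, 233.0, 193.9]
orientation: [-1.143, -2.926, 0.0]
ft_force: [0.1, -0.3, 0.6]
width: 53.8
grasp_force: 0.0
```

>>> {"op": "step_arm", "data": {
  "targets": [
    [[0, 0, 0, 0, 0, 0, 0.614], [0.03, -0.03, 0, 0, 0, 0, 0.614], [0.03, -0.03, 0, 0, 0, 0, 0.614], [0.03, -0.03, 0, 0, 0, 0, 0.614], [0, 0, 0, 0, 0, 0, 0.614]]
  ]
}}

```text
t: 2.7
ee_pos: [495.7, 228.3, 195.1]
orientation: [1.144, 2.925, 0.001]
ft_force: [-0.6, 0.3, -0.3]
width: 53.9
grasp_force: 0.0
```

```bash
python3 - <<'E'
from h import *
o=readout.get_obs();print(o["t"],o["ee_pos"],o["width"],o["ft_force"])
d=get_image("wrist");cv2.imwrite("pics/w2.png",d["pixels"][:,:,::-1])
E
```

```text
2.7 [495.7314913  228.28176418 195.11934007] 53.90443641120832 [-0.62011028  0.32900735 -0.27121352]
```

View pics/w2.png

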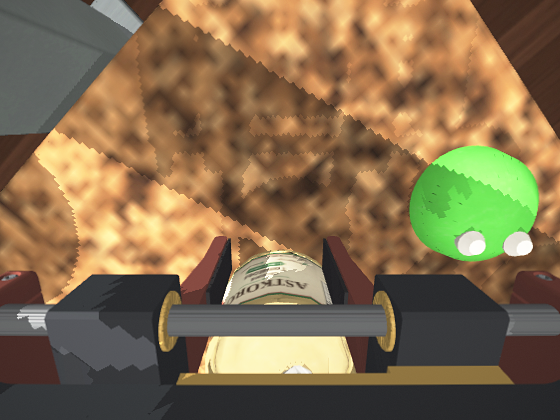

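The tin's side sits between the fingertips and the frog at (475,205) is clear. I'll line up and push straight back along the rack's x axis.

>>> {"op": "step_arm", "data": {
  "targets": [
    [[0, -0.06, 0, 0, 0, 0, 0.614], [0.04, 0.0016, 0, 0, 0, 0, 0.614], [0.04, 0.0016, 0, 0, 0, 0, 0.614], [0.04, 0.0016, 0, 0, 0, 0, 0.614], [0.04, 0.0016, 0, 0, 0, 0, 0.614]]
  ]
}}

```text
t: 3.38
ee_pos: [503.3, 225.6, 194.5]
orientation: [-1.143, -2.925, 0.001]
ft_force: [-2.3, -0.5, 1.5]
width: 54.1
grasp_force: 1.0
```

>>> {"op": "step_arm", "data": {
  "targets": [
    [[0.06, 0.0024, 0, 0, 0, 0, 0.614], [0.06, 0.0024, 0, 0, 0, 0, 0.614], [0.06, 0.0024, 0, 0, 0, 0, 0.614], [0.06, 0.0024, 0, 0, 0, 0, 0.614], [0.06, 0.0024, 0, 0, 0, 0, 0.614]]
  ]
}}

```text
t: 4.0
ee_pos: [518.7, 226.3, 194.6]
orientation: [1.143, 2.926, 0.0]
ft_force: [-1.7, -0.4, 0.1]
width: 53.6
grasp_force: 0.6
```

```bash
cat > look.py <<'E'
from h import *
import sys
o=readout.get_obs();p=np.load("rack.npy")
print(o["t"],o["ee_pos"].round(1),o["ft_force"].round(2))
a=get_image("scene")["pixels"][:,:,::-1][140:250,225:385]
cv2.imwrite(f"pics/{sys.argv[1]}.png",cv2.resize(a,None,fx=4.6,fy=4.6,interpolation=cv2.INTER_CUBIC))
E
python3 look.py s1
```

```text
4.0 [518.7 226.3 194.6] [-1.71 -0.41  0.09]
```

View pics/s1.png

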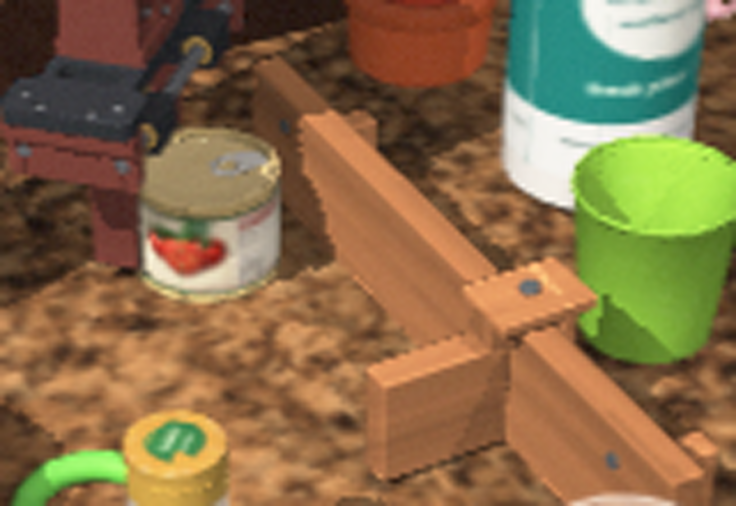

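The tin now spans x 140–280 in the crop. It is moving straight back and still short of the board. I'll continue, slowing near contact.

>>> {"op": "step_arm", "data": {
  "targets": [
    [[0.04, 0.0016, 0, 0, 0, 0, 0.614], [0.04, 0.0016, 0, 0, 0, 0, 0.614], [0.04, 0.0016, 0, 0, 0, 0, 0.614], [0.03, 0.0012, 0, 0, 0, 0, 0.614], [0.02, 0.0008, 0, 0, 0, 0, 0.614]]
  ]
}}

```text
t: 4.68
ee_pos: [527.1, 226.7, 194.7]
orientation: [-1.143, -2.926, -0.0]
ft_force: [-1.1, -0.1, -0.7]
width: 53.9
grasp_force: 0.7
```

>>> {"op": "step_arm", "data": {
  "targets": [
    [[0.014, 0.0006, 0, 0, 0, 0, 0.614], [0.014, 0.0006, 0, 0, 0, 0, 0.614], [0.014, 0.0006, 0, 0, 0, 0, 0.614], [0.014, 0.0006, 0, 0, 0, 0, 0.614], [0.01, 0.0004, 0, 0, 0, 0, 0.614]]
  ]
}}

```text
t: 5.3
ee_pos: [530.3, 226.8, 194.7]
orientation: [1.143, 2.926, 0.0]
ft_force: [-0.3, 0.8, 0.1]
width: 53.8
grasp_force: 0.7
```

>>> {"op": "step_arm", "data": {
  "targets": [
    [[0.012, 0.0005, 0, 0, 0, 0, 0.614], [0.012, 0.0005, 0, 0, 0, 0, 0.614], [0.012, 0.0005, 0, 0, 0, 0, 0.614], [0.012, 0.0005, 0, 0, 0, 0, 0.614], [0.012, 0.0005, 0, 0, 0, 0, 0.614]]
  ]
}}

```text
t: 5.92
ee_pos: [533.3, 226.9, 194.7]
orientation: [-1.143, -2.926, 0.0]
ft_force: [-1.4, -0.4, -0.2]
width: 53.9
grasp_force: 0.7
```

>>> {"op": "step_arm", "data": {
  "targets": [
    [[0.008, 0.0003, 0, 0, 0, 0, 0.614], [0.008, 0.0003, 0, 0, 0, 0, 0.614], [0.008, 0.0003, 0, 0, 0, 0, 0.614], [0.008, 0.0003, 0, 0, 0, 0, 0.614], [0.008, 0.0003, 0, 0, 0, 0, 0.614]]
  ]
}}

```text
t: 6.55
ee_pos: [535.3, 227.0, 194.7]
orientation: [-1.143, -2.926, 0.0]
ft_force: [-0.7, -0.1, -0.1]
width: 54.0
grasp_force: 0.7
```

>>> {"op": "step_arm", "data": {
  "targets": [
    [[0.008, 0.0003, 0, 0, 0, 0, 0.614], [0.008, 0.0003, 0, 0, 0, 0, 0.614], [0.008, 0.0003, 0, 0, 0, 0, 0.614], [0.008, 0.0003, 0, 0, 0, 0, 0.614], [0.008, 0.0003, 0, 0, 0, 0, 0.614]]
  ]
}}

```text
t: 7.18
ee_pos: [537.3, 227.1, 194.7]
orientation: [1.143, 2.926, -0.0]
ft_force: [-1.3, -0.6, -0.3]
width: 54.1
grasp_force: 0.7
```

>>> {"op": "step_arm", "data": {
  "targets": [
    [[0.006, 0.0003, 0, 0, 0, 0, 0.614], [0.006, 0.0003, 0, 0, 0, 0, 0.614], [0.006, 0.0003, 0, 0, 0, 0, 0.614], [0.006, 0.0003, 0, 0, 0, 0, 0.614], [0.006, 0.0003, 0, 0, 0, 0, 0.614]]
  ]
}}

```text
t: 7.8
ee_pos: [538.6, 227.1, 194.6]
orientation: [-1.143, -2.926, 0.001]
ft_force: [-2.6, 0.0, 0.9]
width: 53.9
grasp_force: 1.4
```

```bash
python3 look.py s2
```

```text
7.8 [538.6 227.1 194.6] [-2.55  0.04  0.85]
```

View pics/s2.png

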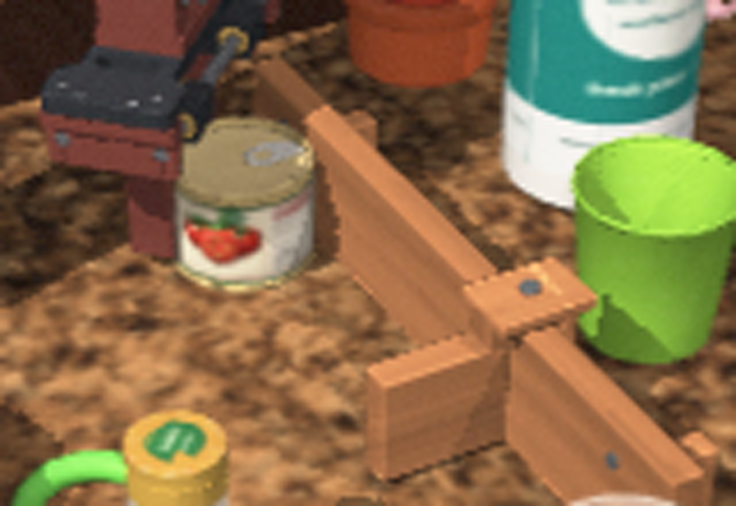

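The tin, spanning x 175–315 in the crop, looks flush with the board or within a millimetre or two. The force is starting to rise, so I'll probe a little more to confirm contact.

>>> {"op": "step_arm", "data": {
  "targets": [
    [[0.005, 0.0003, 0, 0, 0, 0, 0.614], [0.005, 0.0003, 0, 0, 0, 0, 0.614], [0.005, 0.0003, 0, 0, 0, 0, 0.614], [0.005, 0.0003, 0, 0, 0, 0, 0.614], [0, 0, 0, 0, 0, 0, 0.614]]
  ]
}}

```text
t: 8.48
ee_pos: [539.0, 227.1, 194.5]
orientation: [-1.143, -2.924, 0.002]
ft_force: [-5.3, 1.5, 3.8]
width: 53.7
grasp_force: 3.2
```

Contact with the board is confirmed: Fx is rising to −5 N and the x motion has stopped. Next I ease slightly and slide right along the board.

>>> {"op": "step_arm", "data": {
  "targets": [
    [[-0.006, -0.04, 0, 0, 0, 0, 0.614], [0.0016, -0.04, 0, 0, 0, 0, 0.614], [0.0025, -0.06, 0, 0, 0, 0, 0.614], [0.0025, -0.06, 0, 0, 0, 0, 0.614], [0.0025, -0.06, 0, 0, 0, 0, 0.614]]
  ]
}}

```text
t: 9.1
ee_pos: [539.2, 214.8, 194.5]
orientation: [-1.142, -2.925, 0.0]
ft_force: [-6.3, 5.9, 2.5]
width: 53.8
grasp_force: 4.2
```

>>> {"op": "step_arm", "data": {
  "targets": [
    [[0.0025, -0.06, 0, 0, 0, 0, 0.614], [0.0025, -0.06, 0, 0, 0, 0, 0.614], [0.0025, -0.06, 0, 0, 0, 0, 0.614], [0.0025, -0.06, 0, 0, 0, 0, 0.614], [0.0025, -0.06, 0, 0, 0, 0, 0.614]]
  ]
}}

```text
t: 9.72
ee_pos: [539.7, 199.8, 194.5]
orientation: [-1.142, -2.925, 0.001]
ft_force: [-8.6, 6.6, 2.4]
width: 53.9
grasp_force: 4.4
```

>>> {"op": "step_arm", "data": {
  "targets": [
    [[-0.006, -0.06, 0, 0, 0, 0, 0.614], [0, -0.06, 0, 0, 0, 0, 0.614], [0.001, -0.06, 0, 0, 0, 0, 0.614], [0.001, -0.06, 0, 0, 0, 0, 0.614], [0.001, -0.06, 0, 0, 0, 0, 0.614]]
  ]
}}

```text
t: 10.35
ee_pos: [540.0, 184.6, 194.6]
orientation: [-1.142, -2.926, 0.0]
ft_force: [-5.4, 4.7, 2.3]
width: 53.9
grasp_force: 3.4
```

>>> {"op": "step_arm", "data": {
  "targets": [
    [[0.0015, -0.06, 0, 0, 0, 0, 0.614], [0.0015, -0.06, 0, 0, 0, 0, 0.614], [0.0015, -0.06, 0, 0, 0, 0, 0.614], [0.0015, -0.06, 0, 0, 0, 0, 0.614], [0.0015, -0.06, 0, 0, 0, 0, 0.614]]
  ]
}}

```text
t: 10.98
ee_pos: [540.4, 169.5, 194.6]
orientation: [-1.142, -2.926, 0.0]
ft_force: [-6.0, 4.6, 1.1]
width: 54.0
grasp_force: 3.2
```

>>> {"op": "step_arm", "data": {
  "targets": [
    [[0, -0.06, 0, 0, 0, 0, 0.614], [0.0013, -0.06, 0, 0, 0, 0, 0.614], [0.0013, -0.06, 0, 0, 0, 0, 0.614], [0.0013, -0.06, 0, 0, 0, 0, 0.614], [0.0013, -0.06, 0, 0, 0, 0, 0.614]]
  ]
}}

```text
t: 11.6
ee_pos: [540.8, 154.5, 194.6]
orientation: [-1.143, -2.926, -0.0]
ft_force: [-3.5, 3.8, 0.4]
width: 54.0
grasp_force: 2.9
```

>>> {"op": "step_arm", "data": {
  "targets": [
    [[0.0015, -0.06, 0, 0, 0, 0, 0.614], [0.0015, -0.06, 0, 0, 0, 0, 0.614], [0.0015, -0.06, 0, 0, 0, 0, 0.614], [0.0015, -0.06, 0, 0, 0, 0, 0.614], [0.0015, -0.06, 0, 0, 0, 0, 0.614]]
  ]
}}

```text
t: 12.22
ee_pos: [541.3, 139.4, 194.6]
orientation: [-1.143, -2.926, -0.0]
ft_force: [-3.4, 3.9, 0.4]
width: 53.7
grasp_force: 2.8
```

>>> {"op": "step_arm", "data": {
  "targets": [
    [[0.0015, -0.06, 0, 0, 0, 0, 0.614], [0.0015, -0.06, 0, 0, 0, 0, 0.614], [0.0015, -0.06, 0, 0, 0, 0, 0.614], [0.0015, -0.06, 0, 0, 0, 0, 0.614], [0.0015, -0.06, 0, 0, 0, 0, 0.614]]
  ]
}}

```text
t: 12.85
ee_pos: [541.7, 124.0, 194.6]
orientation: [-1.143, -2.926, 0.0]
ft_force: [-2.9, 2.9, -0.2]
width: 53.9
grasp_force: 2.8
```

```bash
python3 look.py s3
```

```text
12.85 [541.7 124.  194.6] [-2.92  2.87 -0.23]
```

View pics/s3.png

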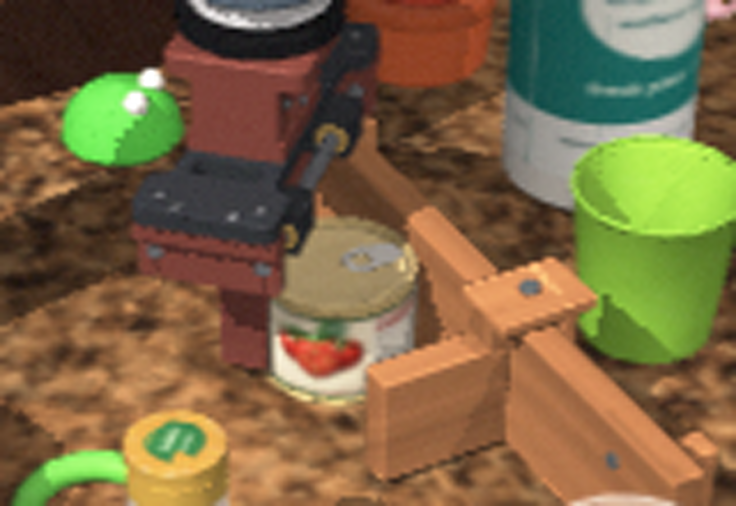

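The tin, with its top centre near (345,267) in the crop, is flush with the board, and the stop hasn't moved. I'll continue, slower.

>>> {"op": "step_arm", "data": {
  "targets": [
    [[0.004, -0.05, 0, 0, 0, 0, 0.614], [0.0015, -0.05, 0, 0, 0, 0, 0.614], [0.0015, -0.05, 0, 0, 0, 0, 0.614], [0.0015, -0.05, 0, 0, 0, 0, 0.614], [0.0015, -0.05, 0, 0, 0, 0, 0.614]]
  ]
}}

```text
t: 13.52
ee_pos: [542.2, 111.6, 194.6]
orientation: [-1.143, -2.926, 0.0]
ft_force: [-4.8, 2.9, 0.7]
width: 53.7
grasp_force: 2.9
```

```bash
python3 - <<'E'
from h import *
d=get_image("scene");p=np.load("rack.npy")
C=lambda x,y:(225+x/4.6-.4,140+y/4.6-.4)
print("tin top at s3",back(C(345,267),58,d),"stop FL/FR",back(C(370,372),61,d),back(C(388,385),61,d))
E
```

```text
tin top at s3 [568.68211678  93.72039946] stop FL/FR [540.92380221  14.91684706] [543.75640878   3.3639543 ]
```

>>> {"op": "step_arm", "data": {
  "targets": [
    [[0.0008, -0.04, 0, 0, 0, 0, 0.614], [0.0008, -0.04, 0, 0, 0, 0, 0.614], [0.0008, -0.04, 0, 0, 0, 0, 0.614], [0.0008, -0.04, 0, 0, 0, 0, 0.614], [0.0008, -0.04, 0, 0, 0, 0, 0.614]]
  ]
}}

```text
t: 14.2
ee_pos: [542.4, 101.6, 194.6]
orientation: [-1.143, -2.926, 0.0]
ft_force: [-4.3, 4.3, -1.6]
width: 54.1
grasp_force: 2.8
```

>>> {"op": "step_arm", "data": {
  "targets": [
    [[0.001, -0.03, 0, 0, 0, 0, 0.614], [0.001, -0.03, 0, 0, 0, 0, 0.614], [0.001, -0.03, 0, 0, 0, 0, 0.614], [0.0005, -0.02, 0, 0, 0, 0, 0.614], [0.0005, -0.02, 0, 0, 0, 0, 0.614]]
  ]
}}

```text
t: 14.82
ee_pos: [542.6, 95.2, 194.6]
orientation: [-1.143, -2.926, 0.0]
ft_force: [-3.6, 3.1, -0.2]
width: 53.9
grasp_force: 2.8
```

>>> {"op": "step_arm", "data": {
  "targets": [
    [[0.0004, -0.014, 0, 0, 0, 0, 0.614], [0.0004, -0.014, 0, 0, 0, 0, 0.614], [0.0004, -0.014, 0, 0, 0, 0, 0.614], [0.0004, -0.014, 0, 0, 0, 0, 0.614], [0.0004, -0.014, 0, 0, 0, 0, 0.614]]
  ]
}}

```text
t: 15.45
ee_pos: [542.7, 91.7, 194.6]
orientation: [-1.143, -2.926, 0.0]
ft_force: [-3.9, 2.6, -0.4]
width: 53.8
grasp_force: 2.8
```

>>> {"op": "step_arm", "data": {
  "targets": [
    [[0.0003, -0.012, 0, 0, 0, 0, 0.614], [0.0003, -0.01, 0, 0, 0, 0, 0.614], [0.0003, -0.01, 0, 0, 0, 0, 0.614], [0.0003, -0.01, 0, 0, 0, 0, 0.614], [0.0003, -0.01, 0, 0, 0, 0, 0.614]]
  ]
}}

```text
t: 16.08
ee_pos: [542.8, 89.1, 194.6]
orientation: [-1.143, -2.926, 0.0]
ft_force: [-3.3, 3.2, 0.3]
width: 53.8
grasp_force: 2.8
```

>>> {"op": "step_arm", "data": {
  "targets": [
    [[0.0002, -0.008, 0, 0, 0, 0, 0.614], [0.0002, -0.008, 0, 0, 0, 0, 0.614], [0.0002, -0.008, 0, 0, 0, 0, 0.614], [0.0002, -0.008, 0, 0, 0, 0, 0.614], [0.0002, -0.008, 0, 0, 0, 0, 0.614]]
  ]
}}

```text
t: 16.7
ee_pos: [542.8, 87.1, 194.6]
orientation: [-1.143, -2.926, 0.0]
ft_force: [-3.1, 3.5, -0.0]
width: 54.2
grasp_force: 2.8
```

>>> {"op": "step_arm", "data": {
  "targets": [
    [[0.0003, -0.008, 0, 0, 0, 0, 0.614], [0.0003, -0.008, 0, 0, 0, 0, 0.614], [0.0003, -0.008, 0, 0, 0, 0, 0.614], [0.0003, -0.008, 0, 0, 0, 0, 0.614], [0.0003, -0.008, 0, 0, 0, 0, 0.614]]
  ]
}}

```text
t: 17.32
ee_pos: [542.9, 85.1, 194.6]
orientation: [-1.143, -2.926, 0.0]
ft_force: [-4.1, 3.8, -0.0]
width: 54.1
grasp_force: 2.8
```

>>> {"op": "step_arm", "data": {
  "targets": [
    [[0.0003, -0.007, 0, 0, 0, 0, 0.614], [0.0003, -0.007, 0, 0, 0, 0, 0.614], [0.0003, -0.007, 0, 0, 0, 0, 0.614], [0.0003, -0.007, 0, 0, 0, 0, 0.614], [0.0003, -0.007, 0, 0, 0, 0, 0.614]]
  ]
}}

```text
t: 17.95
ee_pos: [542.9, 84.2, 194.6]
orientation: [-1.143, -2.926, -0.002]
ft_force: [-4.9, 12.1, -0.8]
width: 53.8
grasp_force: 6.3
```

The stop is felt: Fy is 12 N, of which about 3 N is sliding friction, leaving roughly 9 N on the stop. I'll hold and check.

>>> {"op": "step_arm", "data": {
  "targets": [
    [[0, 0, 0, 0, 0, 0, 0.614], [0, 0, 0, 0, 0, 0, 0.614], [0, 0, 0, 0, 0, 0, 0.614], [0, 0, 0, 0, 0, 0, 0.614], [0, 0, 0, 0, 0, 0, 0.614]]
  ]
}}

```text
t: 18.58
ee_pos: [542.9, 84.2, 194.6]
orientation: [-1.143, -2.926, -0.001]
ft_force: [-4.1, 10.4, -0.4]
width: 53.9
grasp_force: 5.8
```

```bash
python3 look.py s4
```

```text
18.575 [542.9  84.2 194.6] [-4.11 10.4  -0.38]
```

View pics/s4.png

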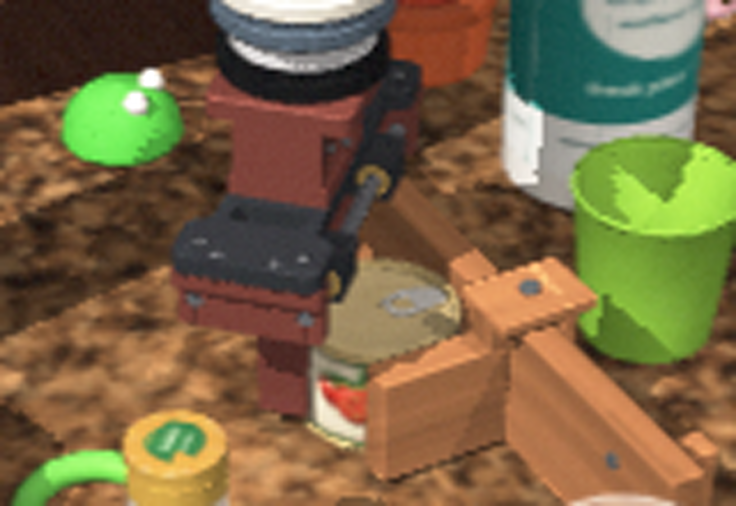

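The tin is tucked in the corner, with its top at about (390,310), and the stop's corner is still at (370,373), so it hasn't moved. I'll unload both contacts in proportion, then back away diagonally.

>>> {"op": "step_arm", "data": {
  "targets": [
    [[-0.0025, 0.006, 0, 0, 0, 0, 0.614], [-0.0025, 0.006, 0, 0, 0, 0, 0.614], [-0.0025, 0.006, 0, 0, 0, 0, 0.614], [-0.0025, 0.005, 0, 0, 0, 0, 0.614], [0, 0, 0, 0, 0, 0, 0.614]]
  ]
}}

```text
t: 19.25
ee_pos: [542.8, 84.5, 194.7]
orientation: [1.143, 2.926, 0.001]
ft_force: [-2.4, 4.5, -2.5]
width: 53.8
grasp_force: 3.1
```

>>> {"op": "step_arm", "data": {
  "targets": [
    [[-0.003, 0.006, 0, 0, 0, 0, 0.614], [-0.003, 0.006, 0, 0, 0, 0, 0.614], [-0.003, 0.006, 0, 0, 0, 0, 0.614], [-0.004, 0.006, 0, 0, 0, 0, 0.614], [0, 0, 0, 0, 0, 0, 0.614]]
  ]
}}

```text
t: 19.88
ee_pos: [542.2, 85.7, 194.9]
orientation: [1.143, 2.925, 0.001]
ft_force: [-0.2, 0.1, -0.8]
width: 54.0
grasp_force: 0.0
```

>>> {"op": "step_arm", "data": {
  "targets": [
    [[-0.02, 0.02, 0, 0, 0, 0, 0.614], [-0.04, 0.04, 0, 0, 0, 0, 0.614], [-0.1, 0.1, 0, 0, 0, 0, 0.614], [-0.2, 0.2, 0, 0, 0, 0, 0.614], [-0.2, 0.2, 0, 0, 0, 0, 0.614]]
  ]
}}

```text
t: 20.5
ee_pos: [512.9, 114.4, 194.6]
orientation: [-1.143, -2.926, 0.0]
ft_force: [0.1, -0.1, 0.5]
width: 54.3
grasp_force: 0.0
```

>>> {"op": "step_arm", "data": {
  "targets": [
    [[-0.2, 0.2, 0.2, 0, 0, 0, 0.614], [-0.2, 0.2, 0.5, 0, 0, 0, 0.614], [-0.2, 0.3, 0.8, 0, 0, 0, 0.614], [0, 0.5, 0.8, 0, 0, 0, 0.614], [0, 0.5, 0.8, 0, 0, 0, 0.614]]
  ]
}}

```text
t: 21.12
ee_pos: [482.9, 199.8, 351.7]
orientation: [1.143, 2.926, 0.001]
ft_force: [0.8, 0.3, 0.1]
width: 54.0
grasp_force: 0.0
```

```bash
python3 look.py s5
```

```text
21.125 [482.9 199.8 351.7] [0.82 0.31 0.12]
```

View pics/s5.png

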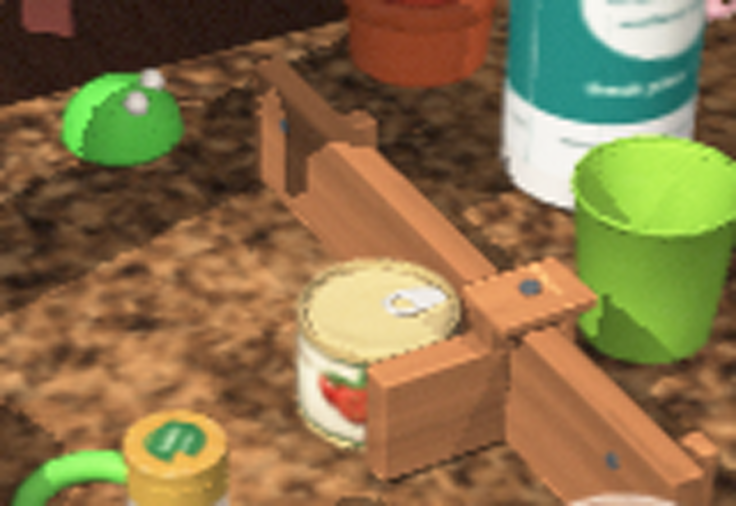

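The tin sits in the corner with its right rim edge at x≈462, the same as before release. The stop and the other objects are unmoved. I'll hand the job in.

```bash
python3 -c "
from workcell import ctrl
print(ctrl.close_job())"
```

```text
the job is handed in; nothing more can be done
None
```

The tin was pushed back to the board, slid right along it and pressed on the stop with roughly 7–9 N; it was then released snug against both, with nothing else visibly moved in the last picture, and the job is handed in at 21 s.

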